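Shut and latch the toolbox

TASK

First shut the lid of the grey toolbox, and only then swing the latch's steel loop over so that its end bar drops behind the keeper hook on the lid, then press the latch lever all the way down against the front so that it pulls the lid tight and stays. Let go, and leave the other things on the bench where they are.

Things in the scene. Friction and masses are not known exactly. Their poses are not given: they have to be found in the camera images.
- case: Fixed grey plastic toolbox with a black lid, 170 mm deep (x), 300 mm wide (y), 220 mm high when shut. Origin at table level in the middle of the front face; x points straight into the box (away from whoever faces the front), y to the left, z up; the front face is the plane x = 0 and the latch is on its middle line (y = 0). The seam between box and lid is 140 mm up. Stands yawed on the bench.
- lid (a joint): Angle of the black lid (rad) about its rear hinge: 0 = pulled tight on the gasket, positive = open (front raised). Stiff hinge: stays where left; 1 to 5 N down at the front shuts it. Pushed shut and let go it stands on the springy gasket about 4 mm ajar (0.02 to 0.04); only the latch pulls it to 0. Shell 170 deep, 300 wide, 80 mm high.
- lid_lips (a point): Middle of the lid's top front edge. Two pull lips, 8 mm thick, 34 to 110 mm either side of the middle, stand 28 mm forward over the front: a tool held upright cannot press the closed lever, so come in tilted 20 to 50 degrees, from in front and above.
- lid_hinge (a point): Point on the lid's hinge axis (along the case's y), at the rear, 170 mm behind the front face and 140 mm up.
- lid_top (a point): Point on the lid's top surface in the middle, 20 mm behind its front edge; a good place to push the lid down. Axes are the lid's (z is normal to the top). A carrying handle 17 mm high and 120 mm wide lies across the top, 85 mm behind the front edge.
- keeper (a point): Seat in the keeper hook on the lid's front: where the end bar's centre lies when latched. Axes are the lid's (x into the box, z up). The hook is a steel lug 28 mm wide: a shelf 5 mm thick, its top 3.5 mm below this point, whose outer end turns up 5 mm as a lip, 11.5 to 16.5 mm out from the lid. The bar comes down between lip and lid and is pulled down onto the shelf.
- lever (a joint): Angle of the latch lever (rad): 0 = closed, hanging straight down flat along the front; positive = its free end swung out towards the front and up, 1.5 = nearly level, its stop. Friction about 0.18 N m keeps it where it is left; it starts at 1.3 to 1.48, and much below 1.2 the loop no longer reaches over the keeper. Near 0 the hooked latch goes over centre and stays.
- lever_pivot (a point): Point on the lever's pivot axis (along the case's y), 12 mm before the front face, 120 mm up, on the middle line.
- lever_pad (a point): Middle of the outer face of the lever's handle plate (58 mm wide), 85 mm from the pivot and 10 mm to the outer side of the pivot line; the lever ends 108 mm from the pivot. Axes are the lever's: x points through the lever to its inner side (-x = outward, the side to press), z from the free end towards the pivot. Press here. About 5 N is enough.
- loop (a joint): Angle of the steel loop on the lever (rad): 0 = in line with the closed lever, pointing past the pivot; positive = folded back towards the lever's outer side. The loop leans from upright towards the front by loop minus lever. It swings freely (60 g) and starts leaning out on its stop at 1.8; pushed past upright it falls onto the lid by its own weight.
- loop_pivot (a point): Middle of the loop's pivot on the lever: 40 mm from the lever's pivot towards the free end and 4 mm to the inner side.
- loop_pad (a point): Point on the outer face of the loop's cross plate (36 mm wide, from 14 to 60 mm along the loop), 50 mm from the loop pivot. Axes are the loop's: z from its pivot to its end bar, x through the plate to the lid's side (-x = the side to push on). The loop is 47 mm wide.
- loop_bar (a point): Centre of the loop's end bar (7 mm thick, 47 mm wide), 92.5 mm from the loop pivot. With the lever open it swings over the keeper and comes down on the lid's front, 10 to 20 mm above the keeper seat; pressing the lever then draws it down into the hook.
- jug: Bystander, leave alone: white bottle, 110 mm across, 240 mm high. Origin at the centre of its underside.
- spray_can: Bystander, leave alone: blue can, 54 mm across, 170 mm high. Origin at the centre of its underside.
- tape_roll: Bystander, leave alone: grey roll of tape lying flat, 104 mm across, 45 mm high. Origin at the centre of its underside.
- screwdriver: Bystander, leave alone: red-handled screwdriver lying flat, 190 mm long. Origin at the centre of its underside.
- wrench: Bystander, leave alone: steel wrench lying flat, 180 mm long. Origin at the centre of its underside.
- tape_measure: Bystander, leave alone: yellow tape measure, 80 x 40 x 66 mm. Origin at the centre of its underside.

How it is judged:
On the way, in this order (a step that is already met when the one before it is completed fails the run):
1. the lid is shut (down on its gasket) (value of joint lid below 0.06 rad), for 0.1 s.
2. with the lid shut, the loop's end bar is down behind the keeper hook (value of joint lid below 0.06 rad and x of loop_bar in the frame of keeper above -0.004 m and z of loop_bar in the frame of keeper above -0.004 m), for 0.1 s.
3. the lever is pressed down with the bar still in the hook (value of joint lever below 0.08 rad and x of loop_bar in the frame of keeper above -0.004 m and z of loop_bar in the frame of keeper above -0.004 m), for 0.1 s.
At the end, for the whole second after the job is handed in: The lever stays down against the front (within 0.08 rad of closed), the loop's end bar lies in the keeper hook (within 8 mm of its seat, behind the lip), and the lid is pulled tight (within 0.012 rad, 2 mm at the front), all at rest with nothing held (all of step 3 and value of joint lid below 0.012 rad and distance between loop_bar and keeper below 0.008 m and velocity of joint each of lever, lid below 0.05 rad/s); the robot touches nothing.
It fails at once if a bystander on the bench is moved by more than 30 mm (distance of any of jug, spray_can, tape_roll, screwdriver, wrench, tape_measure from where it was at the start of the episode above 0.03 m).
It also fails if it takes over 51 s, if anything falls off the work surface, if the arm or the gripper's body presses on something with over 40 N, if the wrist force passes 120 N, or if a joint passes its speed limit or range.

ROBOT

A 7-joint arm with a two-finger parallel gripper is mounted at the origin on the work surface. World frame = base frame: x ahead of the robot, y to its left, z up, the work surface at z = 0. Lengths are in m, angles in rad, forces in N, time in s.
With the tool pointing down it reaches from about 0.4 to 0.875 m from the base axis. Payload 19.3 kg.
Tool frame: the origin (TCP) lies on the front face of the gripper's body, between the roots of the fingers; the fingertips stand 73 mm ahead of it and the grasp point (between the pads) lies 54 mm ahead of it; z points along the fingers, y is the direction in which the jaws open and shut (so a half turn about z gives the same grasp; the last joint's range is limited). The gripper opens to 85 mm and grips with 20 to 120 N. Pads are 22 mm wide; open, the fingers measure 114 mm over their backs; the gripper's body (76 mm by 85 mm) begins 54 mm behind the grasp point. The pads swing forward as they close: fully open they stand 13 mm farther back than shut.
Start: joints at [1.234, 0.521, -0.036, 1.599, 0.021, 1.021, -0.113], TCP at [0.165, -0.603, 0.304] pointing down, gripper open.
Joint ranges: [-2.91, 2.91], [-0.3, 2.13], [-1.5, 1.42], [0.17, 2.43], [-1.26, 4.41], [0.16, 1.93], [-2.52, 2.52]. Speed limits (rad/s): [1.89, 1.89, 2.39, 2.39, 3.01, 3.01, 3.01].

INTERFACE

Orientations are given as [roll, pitch, yaw] about the fixed x, y, z axes, in that order (R = Rz(yaw) Ry(pitch) Rx(roll)).
In Python, from workcell import bot gives the robot as it stands.
- The arm moves only by the shell command python3 -m crank 'ROWS' [OPENING] [FORCE]. ROWS is a JSON object of lists of equal length, an entry for each row: "travel": the shift along the world's x, y, z in cm, a list of three; "rot": the turn, a rotation vector about the world's x, y, z in degrees, a list of three. A call has 1 to 8 rows; each row is the pose to reach, as a shift and turn from the pose commanded when the call began; what a row does not reach only later rows make up. A row lasts 1/10 s, in which the tool goes at most 50 mm and 8.59 degrees, less where a joint would pass 70% of its speed; a pose out of reach is approached as far as the arm can. A call with a gripper value outside its range is refused whole. OPENING is the opening, from -1 (shut) to 1 (fully open), so that 0 is half open, set as the call begins (- or left out, the last holds). The fingers move at their own pace and stop on an object; FORCE is the grip in N (left out, the last holds). Time passes only in rows, so rows that repeat a pose let the fingers close. It gives the time, the measured TCP pose, the force and the opening at its end, in the units of the state.
- bot.observe(): the state, without advancing time (a new reading comes with each control period).
- bot.grab_frame(name): name is "side" or "top" or "wrist"; returns the picture (384x512x3 uint8, red, green, blue); there is no depth.
- bot.camera_model(name): a dict with "fx", "fy", "cx", "cy" (pixels), "k1" (the pictures are not rectified: a ray, as slopes to the right and down, at radius r is drawn at 1 + k1 r^2 times it, then the intrinsics apply), "R" (3x3) and "t" (3): a world point X has camera coordinates R X + t. Camera axes: x right, y down, z forward; pixel columns grow to the right and rows downward; lengths in m; the calibration is good to about 2 mm. A picture is of the moment at which its call begins: read the wrist's pose just before it. camera_model takes no time and is no camera call; for the wrist camera it gives the pose at the moment of the call.
- bot.job_done(): hands the job in, once; it reports no verdict.
Trained networks look in the newest picture that a camera, given by its name, has taken for a name from the list of things; names that differ only in an ending like _2 or _b are one class to them, and where a whole thing is asked for, a point or a joint stands for the part that bears it (a point fixed in the world has none). Each returns a list of dicts, best first, with "conf" (0 to 1); they miss things now and then, are a little off and sometimes report something else, mostly with a low value. They report only what shows in the picture. A call takes as long as a camera call.
- bot.silhouettes(camera, thing): "pixels" (384x512 bool, what is visible of it) and "box" ([centre column, centre row, width, height] in pixels, round what is visible of it).
The state is a dict: "clock": time; "qpos": joint angles; "qd": joint speeds; "joint_efforts": joint torques, N m; "position": TCP position; "tool_rot": TCP orientation; "force": force on the tool from outside, world axes, zero at the start; "moment": the same for the moment, N m; "grip_width": finger opening in m.
Only numpy, scipy, OpenCV 4.12 (cv2) and the standard library are available. Lean on these libraries where they do the work, as an engineer would, in place of code of your own. Each camera call takes 0.05 s, during which the arm holds its last target.

## Working session

There is one attempt and no reset: what is moved stays moved. The work goes in short steps, Python scripts to look and compute and a shell command to move; the robot and the scene stay as the last step left them, time stands still between calls to the robot, and variables do not carry over. Pictures are saved under pics/ and viewed, and the job is handed in when it is done.

```bash
ls; mkdir -p pics; python3 - <<'E'
from workcell import bot
import cv2,json
s=bot.observe();print(s)
for n in ("side","top","wrist"):
    m=bot.camera_model(n);print(n,m)
    cv2.imwrite(f"pics/{n}0.png",bot.grab_frame(n)[:,:,::-1])
E
```

```text
pics
{'clock': 0.0, 'qpos': array([ 1.233806  ,  0.52201453, -0.03630143,  1.59999546,  0.02117257,
        1.02106476, -0.1128138 ]), 'qd': array([ 0.00091308,  0.00076157,  0.00125522, -0.00021256, -0.00080734,
       -0.00044923, -0.00057392]), 'joint_efforts': array([ 1.76764638e-05, -9.27126217e+01,  1.98003799e+00, -3.69941711e+01,
        1.77724549e-02,  8.26149277e-03, -2.65100283e-05]), 'position': array([ 0.16467196, -0.60266423,  0.30333013]), 'tool_rot': array([-3.14049649e+00,  6.65125306e-05,  2.66729504e-01]), 'force': array([-0.04145054, -0.1484779 ,  0.40660661]), 'moment': array([ 0.05479971,  0.00316187, -0.00770859]), 'grip_width': 0.085616772766195}
side {'fx': 361.4861794217172, 'fy': 361.4861794217172, 'cx': 256.6580990133578, 'cy': 189.92007784618588, 'k1': -0.07009961305683479, 'R': array([[-0.11515515, -0.99333861, -0.00420599],
       [-0.68389297,  0.08235137, -0.72491976],
       [ 0.72043716, -0.0806018 , -0.68882048]]), 't': array([0.11940993, 0.50668439, 0.51955688])}
top {'fx': 361.3646951421275, 'fy': 361.3646951421275, 'cx': 255.6144165608202, 'cy': 199.00544629209918, 'k1': -0.03403547917773531, 'R': array([[ 0.00479177, -0.99959763,  0.02795736],
       [-0.99721968, -0.00685569, -0.07420179],
       [ 0.0743636 , -0.02752407, -0.99685128]]), 't': array([0.02917079, 0.61150809, 0.86137182])}
wrist {'fx': 305.7725941345802, 'fy': 305.7725941345802, 'cx': 245.90297998300488, 'cy': 194.4072169349181, 'k1': -0.08124806354945685, 'R': array([[ 0.26370234, -0.96460345, -0.00112645],
       [-0.91427279, -0.25031494,  0.31850854],
       [-0.3075164 , -0.08296157, -0.94791932]]), 't': array([-0.62414681, -0.04128999,  0.38034134])}
```

View pics/side0.png

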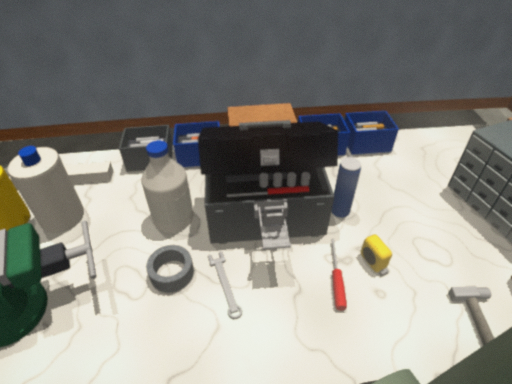

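View pics/top0.png

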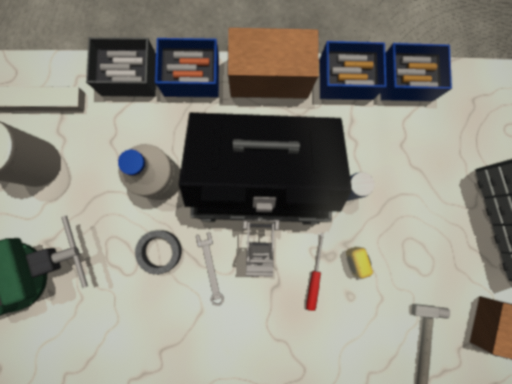

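View pics/wrist0.png

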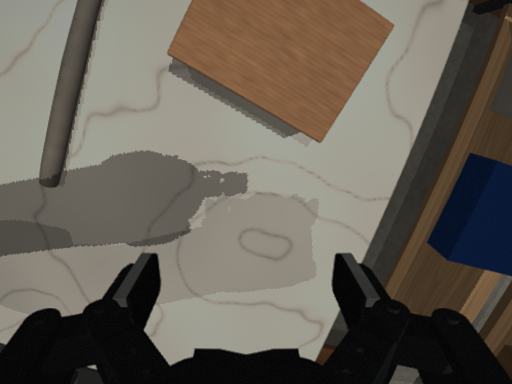

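```bash
cat > h.py <<'E'
import numpy as np,cv2
from workcell import bot
from scipy.spatial.transform import Rotation as Ro
def proj(m,X):
    X=np.atleast_2d(X);c=X@np.array(m['R']).T+m['t'];s=c[:,:2]/c[:,2:]
    s=s*(1+m['k1']*(s**2).sum(1,keepdims=True))
    return s*[m['fx'],m['fy']]+[m['cx'],m['cy']]
def crop(img,x0,y0,w,h,k,fn):
    cv2.imwrite(fn,cv2.resize(img[y0:y0+h,x0:x0+w],None,fx=k,fy=k,interpolation=cv2.INTER_CUBIC))
def rays(m,p):
    p=np.atleast_2d(np.array(p,float));d=(p-[m['cx'],m['cy']])/[m['fx'],m['fy']];s=d.copy()
    for _ in range(20): s=d/(1+m['k1']*(s**2).sum(1,keepdims=True))
    R=np.array(m['R']);v=np.c_[s,np.ones(len(s))]@R
    return -R.T@m['t'],v
def onz(m,p,z):
    o,v=rays(m,p);return o+v*((z-o[2])/v[:,2])[:,None]
# case model: pose c=(x,y,yaw)
def W(c,P):
    P=np.atleast_2d(P);co,si=np.cos(c[2]),np.sin(c[2])
    return np.c_[c[0]+co*P[:,0]-si*P[:,1],c[1]+si*P[:,0]+co*P[:,1],P[:,2]]
def lidp(a,P): # point given in case coords with lid shut -> opened by a
    P=np.atleast_2d(np.array(P,float));x=P[:,0]-.17;z=P[:,2]-.14;co,si=np.cos(a),np.sin(a)
    return np.c_[.17+co*x+si*z,P[:,1],.14-si*x+co*z]
def levp(l,d,inn): # d along lever toward free end, inn to inner side
    # closed: free dir -z, inner +x ; rotate free end out(-x), up
    co,si=np.cos(l),np.sin(l)
    f=np.array([-si,0,-co]);i=np.array([co,0,-si])
    return np.array([-.012,0,.12])+d*f+inn*i
def loopp(l,p,d,out=0,y=0):
    th=p-l # lean to front from upright
    u=np.array([-np.sin(th),0,np.cos(th)]);o=np.array([-np.cos(th),0,-np.sin(th)])
    return levp(l,.04,.004)+d*u+out*o+[0,y,0]
E
python3 - <<'E'
from h import *
s=cv2.imread('pics/side0.png');t=cv2.imread('pics/top0.png')
crop(s,190,110,160,150,5,'pics/sc.png');crop(t,170,100,210,190,3.8,'pics/tc.png') if 0 else cv2.imwrite('pics/tc.png',cv2.resize(t[100:290,170:380],(798,722))[:600])
ms=bot.camera_model('side');print(onz(ms,[[209,241],[329,235]],0))
E
```

```text
[[ 0.572008    0.17599012  0.        ]
 [ 0.55473833 -0.13217319  0.        ]]
```

View pics/sc.png

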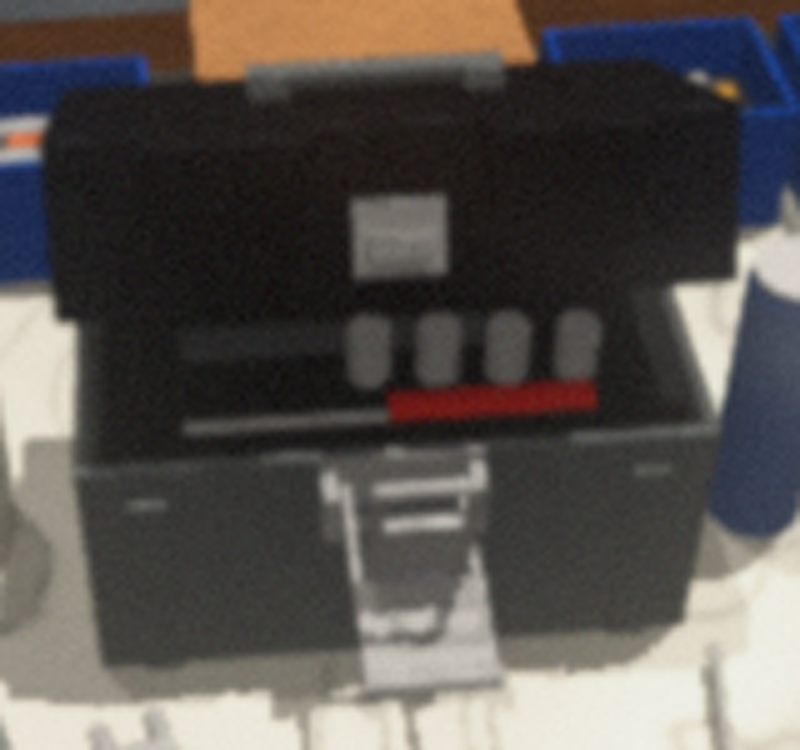

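View pics/tc.png

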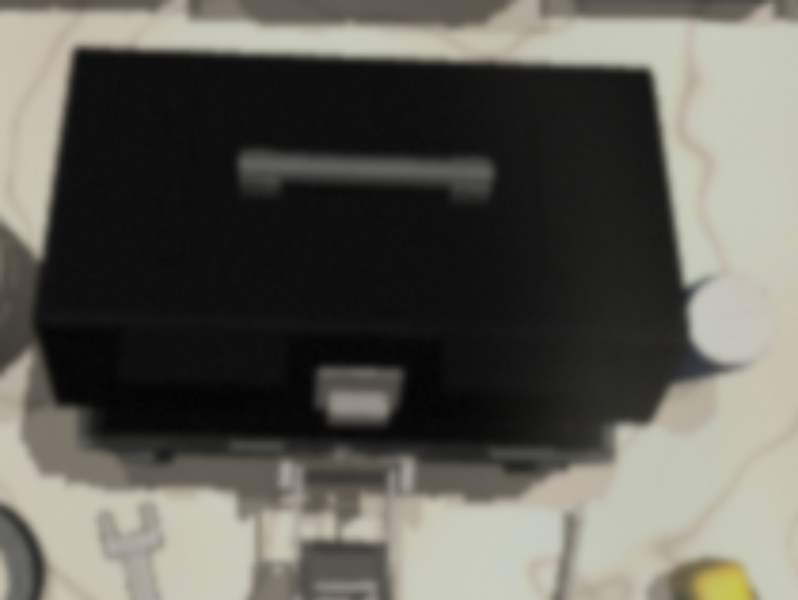

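```bash
cat > fit.py <<'E'
from h import *
from scipy.optimize import least_squares
ms=bot.camera_model('side');mt=bot.camera_model('top')
def model(q):
    c=q[:3];a=q[3];l=q[4]
    S=np.vstack([[[0,.15,.14],[0,-.15,.14]],[[0,.15,.0],[0,-.15,.0]],lidp(a,[[0,.15,.14],[0,-.15,.14]]),
      [levp(l,.108,-.01)+[0,.029,0],levp(l,.108,-.01)-[0,.029,0]]])
    T=lidp(a,[[0,.15,.14],[0,-.15,.14],[.17,.15,.22],[.17,-.15,.22]])
    return np.vstack([proj(ms,W(c,S)),proj(mt,W(c,T))])
obs=np.array([[206,204.4],[332.4,196.4],[211,243],[327,234],[202.4,173.6],[336.6,165.6],[262.4,248],[290.6,246],
 [185.3,206.6],[342.4,210.5],[189.7,112.6],[341,118.4]])
r=least_squares(lambda q:(model(q)-obs).ravel(),[.57,.02,0,.6,1.4],loss='soft_l1')
if __name__=='__main__':
    q=r.x;print(q);print((model(q)-obs).round(1).tolist())
    np.save('q.npy',q);c=q[:3]
    for n,p in [('keeper open',lidp(q[3],[-.008,0,.1725])),('keeper shut',[-.008,0,.1725]),('levend',levp(q[4],.108,-.01)),('pad',levp(q[4],.085,-.01)),('loopbar',loopp(q[4],1.8,.0925)),('looppad',loopp(q[4],1.8,.05)),('lidtop',lidp(q[3],[.02,0,.22])),('lips',lidp(q[3],[-.028,0,.22]))]:
        w=W(c,p);print(n,w.round(3),proj(ms,w).round(),proj(mt,w).round())
E
python3 fit.py
```

```text
[ 0.56023731  0.02279108 -0.02383142  0.46532     1.50847903]
[[-1.4, 0.5], [2.4, -0.4], [-0.6, 0.4], [-0.1, 0.6], [-1.4, 0.6], [1.2, 0.0], [1.0, 0.1], [0.4, -0.1], [-0.5, -0.2], [-0.5, 0.6], [-0.2, -2.1], [1.1, -2.3]]
keeper open [[0.586 0.022 0.249]] [[270. 156.]] [[265. 204.]]
keeper shut [[0.552 0.023 0.172]] [[271. 193.]] [[262. 223.]]
levend [[0.44  0.026 0.123]] [[277. 247.]] [[260. 276.]]
pad [[0.463 0.025 0.125]] [[276. 238.]] [[260. 265.]]
loopbar [[0.482 0.025 0.202]] [[276. 206.]] [[262. 259.]]
looppad [[0.494 0.024 0.161]] [[274. 215.]] [[261. 251.]]
lidtop [[0.632 0.021 0.279]] [[268. 132.]] [[266. 176.]]
lips [[0.589 0.022 0.3  ]] [[271. 135.]] [[267. 200.]]
```

```bash
python3 -m crank '{"travel":[[0,0,4],[2,3,8],[5,7,11],[8,11,12],[11,15,12],[14,19,12],[17,23,12],[20,27,12]],"rot":[[0,0,0],[0,0,-3],[0,0,-6],[0,0,-9],[0,0,-12],[0,0,-15],[0,0,-16.7],[0,0,-16.7]]}' -1 40
python3 -m crank '{"travel":[[3,4,0],[6,8,0],[9,12,0],[12,16,0],[15,20,0],[18,24,0],[21,28,0],[24,32,0]],"rot":[[0,0,0],[0,0,0],[0,0,0],[0,0,0],[0,0,0],[0,0,0],[0,0,0],[0,0,0]]}'
```

```text
clock: 0.95
position: [0.3583, -0.3406, 0.424]
tool_rot: [3.141, -0.0, -0.026]
force: [0.7, -0.7, 0.2]
grip_width: 0.0004
clock: 1.75
position: [0.5984, -0.0208, 0.4238]
tool_rot: [3.141, 0.0, -0.025]
force: [0.0, -0.5, 0.8]
grip_width: -0.0002
```

```bash
python3 -m crank '{"travel":[[1.5,1.7,-1],[3,3.4,-3],[3,3.4,-5],[2.5,3.4,-6.5],[1.5,3.4,-8],[0.5,3.4,-9.5],[-0.5,3.4,-11],[-1,3.4,-12]],"rot":[[0,0,0],[0,0,0],[0,0,0],[0,0,0],[0,0,0],[0,0,0],[0,0,0],[0,0,0]]}'
python3 - <<'E'
from h import *
crop(bot.grab_frame('side')[:,:,::-1],190,110,160,150,5,'pics/s1.png')
E
```

```text
clock: 2.55
position: [0.5867, 0.0115, 0.3029]
tool_rot: [3.141, 0.001, -0.025]
force: [-0.4, 0.3, 1.2]
grip_width: 0.0002
```

View pics/s1.png

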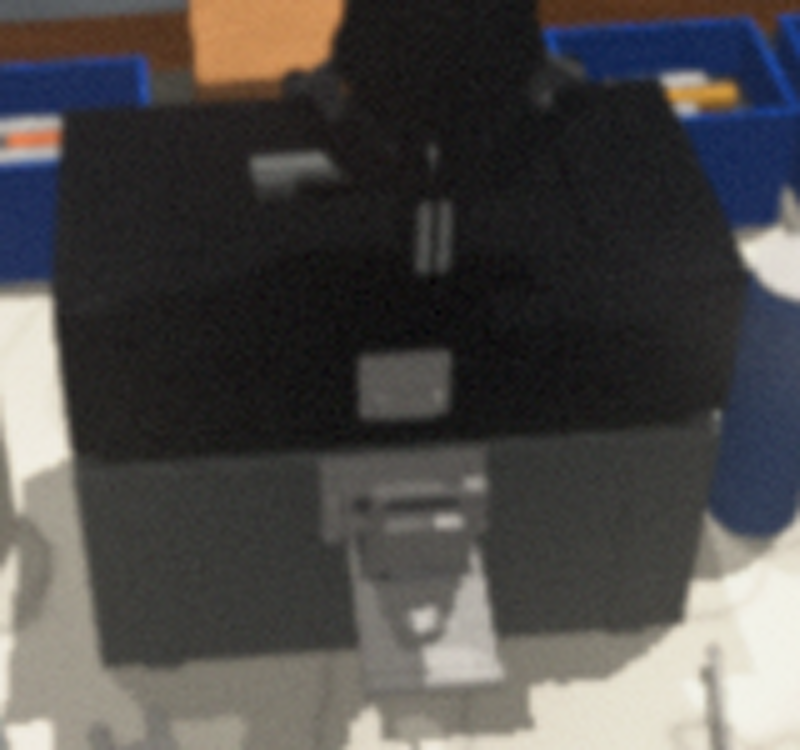

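```bash
python3 -m crank '{"travel":[[0,0.5,-0.3],[0,0.5,-0.6],[0,0.5,-0.9],[0,0.5,-1.2],[0,0.5,-1.2]],"rot":[[0,0,0],[0,0,0],[0,0,0],[0,0,0],[0,0,0]]}'
```

```text
clock: 3.1
position: [0.5867, 0.0171, 0.2925]
tool_rot: [-3.141, 0.002, -0.024]
force: [-16.4, 2.0, 20.3]
grip_width: 0.0001
```

```bash
python3 -m crank '{"travel":[[0,0,3],[-2,0.5,6],[-6,0.5,7],[-10.5,0.5,7],[-14.5,0.5,6],[-14.5,0.5,2],[-14.5,0.5,-2],[-14.5,0.5,-4]],"rot":[[0,0,0],[0,0,0],[0,0,0],[0,0,0],[0,0,0],[0,0,0],[0,0,0],[0,0,0]]}'
python3 - <<'E'
from h import *
crop(bot.grab_frame('side')[:,:,::-1],190,110,160,150,5,'pics/s2.png')
cv2.imwrite('pics/w2.png',bot.grab_frame('wrist')[:,:,::-1])
E
```

```text
clock: 3.9
position: [0.442, 0.0214, 0.25]
tool_rot: [3.142, 0.001, -0.025]
force: [0.3, 0.5, 0.3]
grip_width: -0.0001
```

View pics/s2.png

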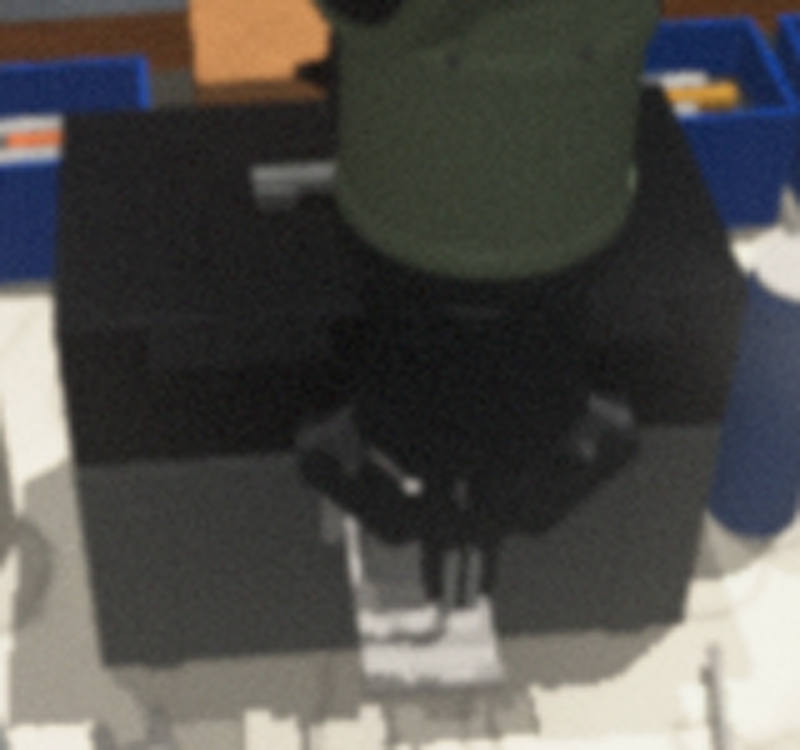

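View pics/w2.png

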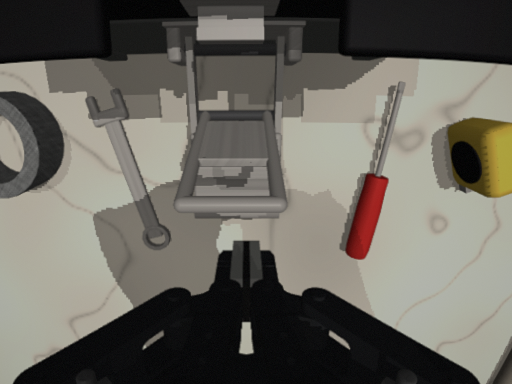

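```bash
python3 -m crank '{"travel":[[1,0.5,0],[2,0.5,0],[3,0.5,0],[4,0.5,0],[5,0.5,0],[6,0.5,0],[6.8,0.5,0],[6.8,0.5,0]],"rot":[[0,0,0],[0,0,0],[0,0,0],[0,0,0],[0,0,0],[0,0,0],[0,0,0],[0,0,0]]}'
python3 - <<'E'
from h import *
print(bot.observe()['force'])
crop(bot.grab_frame('side')[:,:,::-1],190,110,160,150,5,'pics/s3.png')
cv2.imwrite('pics/w3.png',bot.grab_frame('wrist')[:,:,::-1])
E
```

```text
clock: 4.8
position: [0.5115, 0.0266, 0.2518]
tool_rot: [-3.141, -0.0, -0.025]
force: [0.7, 0.3, 0.8]
grip_width: 0.0
[0.71165337 0.30545243 0.79179523]
```

View pics/w3.png

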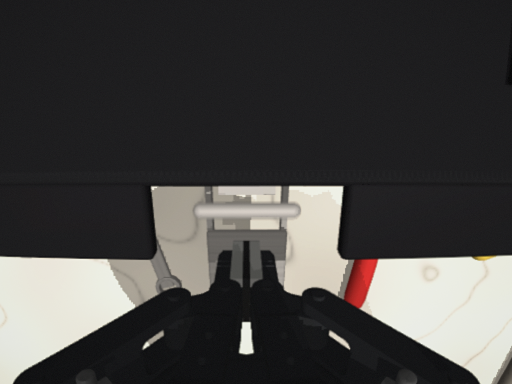

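View pics/s3.png

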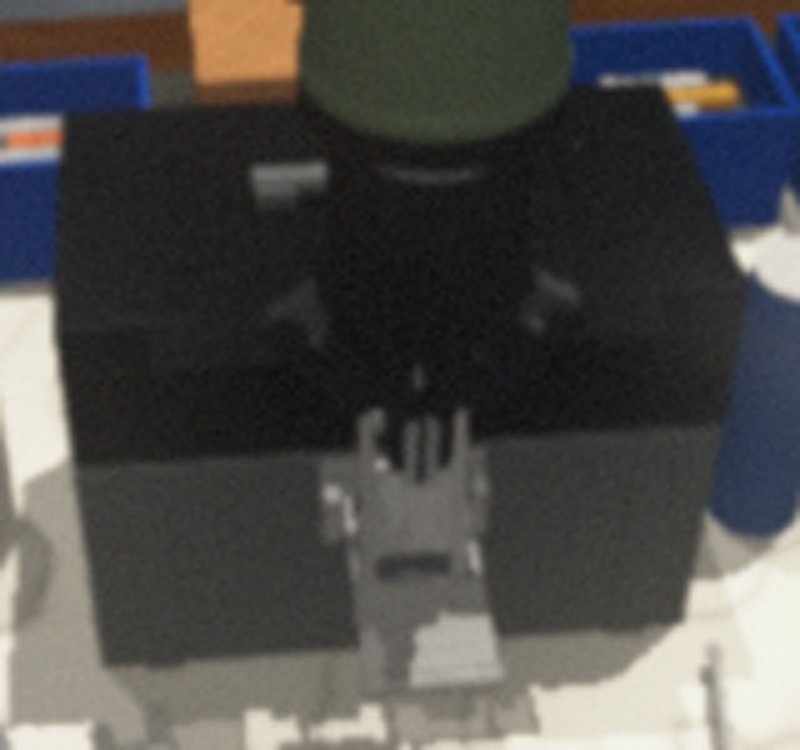

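```bash
python3 -m crank '{"travel":[[0.5,0,0.5],[1,0,1],[1.5,0,1],[1.8,0,1],[1.8,0,1]],"rot":[[0,0,0],[0,0,0],[0,0,0],[0,0,0],[0,0,0]]}'
python3 - <<'E'
from h import *
crop(bot.grab_frame('side')[:,:,::-1],190,110,160,150,5,'pics/s4.png')
cv2.imwrite('pics/w4.png',bot.grab_frame('wrist')[:,:,::-1])
E
```

```text
clock: 5.4
position: [0.5289, 0.0265, 0.2617]
tool_rot: [-3.142, 0.0, -0.025]
force: [-0.5, -0.2, 0.3]
grip_width: -0.0002
```

View pics/w4.png

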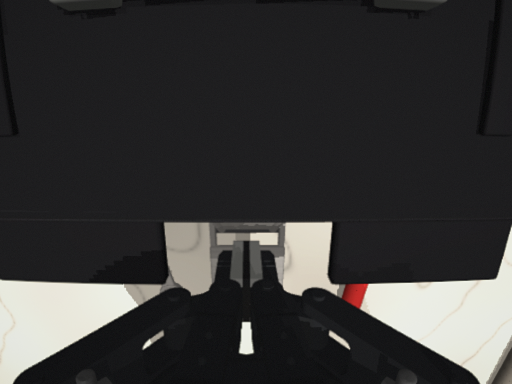

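View pics/s4.png

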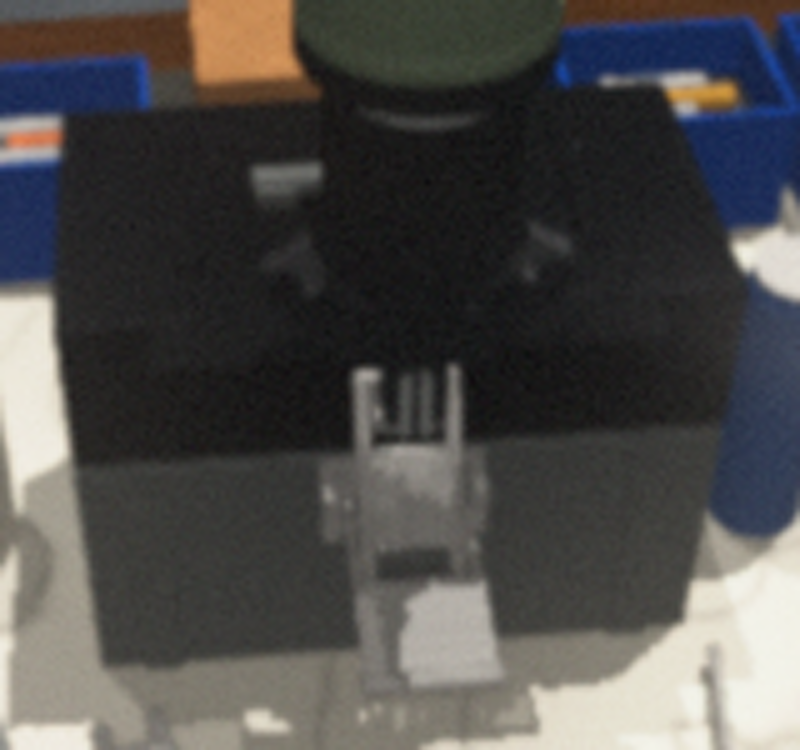

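```bash
python3 -m crank '{"travel":[[-2,0,0],[-5,0,0],[-9,0,1],[-13,0,3],[-16,0,5],[-16,0,6],[-16,0,6]],"rot":[[0,0,0],[0,0,0],[0,0,0],[0,0,0],[0,0,0],[0,0,0],[0,0,0]]}'
python3 - <<'E'
from h import *
crop(bot.grab_frame('side')[:,:,::-1],190,110,160,150,5,'pics/s5.png')
cv2.imwrite('pics/w5.png',bot.grab_frame('wrist')[:,:,::-1])
E
```

```text
clock: 6.2
position: [0.3689, 0.0265, 0.3232]
tool_rot: [3.141, -0.003, -0.025]
force: [0.7, 0.1, -0.5]
grip_width: 0.0001
```

View pics/w5.png

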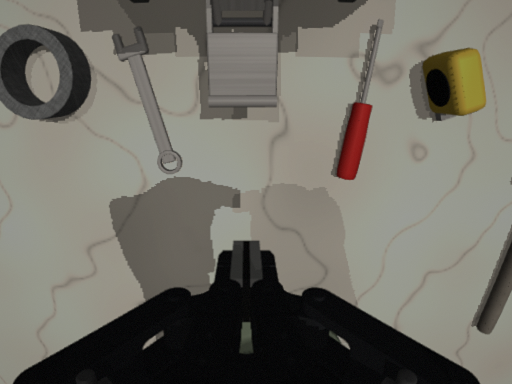

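View pics/s5.png

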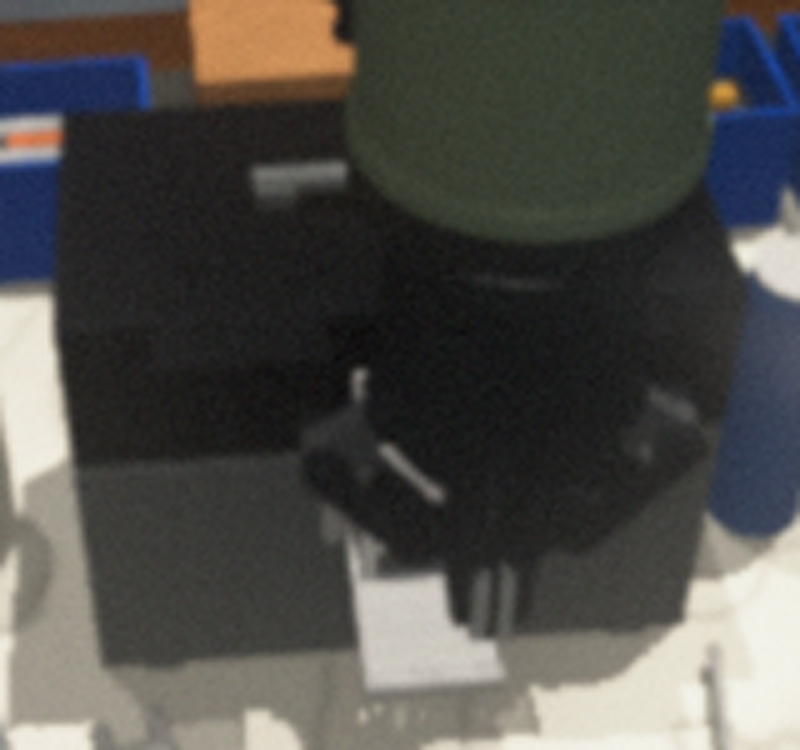

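```bash
python3 - <<'E'
from h import *
s=bot.observe();print(s['qpos'],s['position'])
E
python3 -m crank '{"travel":[[1,0,0],[2,0,-1],[3,0,-2],[4,0,-3],[4,0,-4],[4,0,-4]],"rot":[[0,-8,0],[0,-16,0],[0,-24,0],[0,-32,0],[0,-40,0],[0,-40,0]]}'
python3 - <<'E'
from h import *
s=bot.observe();print(s['qpos'],s['position'])
crop(bot.grab_frame('side')[:,:,::-1],190,110,160,150,5,'pics/s6.png')
cv2.imwrite('pics/w6.png',bot.grab_frame('wrist')[:,:,::-1])
E
```

```text
[ 0.16049339  0.10104319 -0.41854659  2.17249319  0.05334442  0.87695656
 -1.8859648 ] [0.36908279 0.02648976 0.32163046]
clock: 6.9
position: [0.407, 0.0199, 0.3097]
tool_rot: [-3.12, -0.524, -0.027]
force: [0.4, 0.3, -0.3]
grip_width: 0.0004
[ 0.24223671  0.02097204 -0.51703603  2.41349288  0.61135658  0.2415698
 -2.4252905 ] [0.40695548 0.01988617 0.30965656]
```

View pics/w6.png

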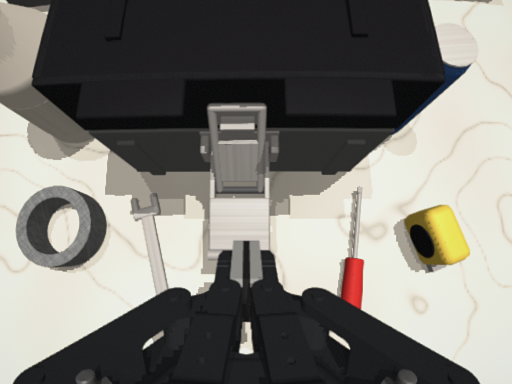

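View pics/s6.png

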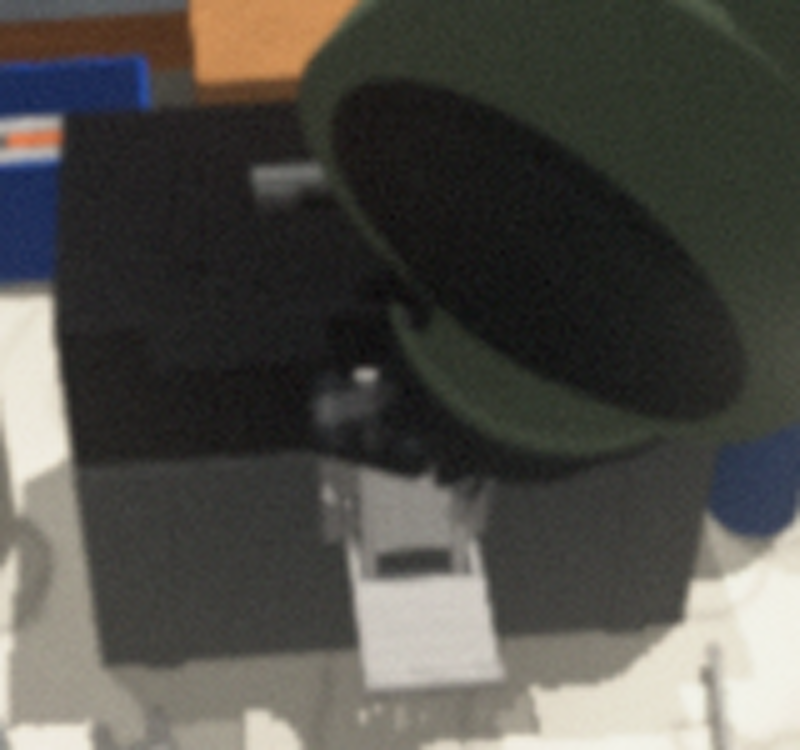

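```bash
cat > fk.py <<'E'
from h import *
import itertools
D=[([1.233806,0.52201453,-0.03630143,1.59999546,0.02117257,1.02106476,-0.1128138],[0.16467196,-0.60266423,0.30333013],[-3.14049649,0,.2667295]),
([0.16049339,0.10104319,-0.41854659,2.17249319,0.05334442,0.87695656,-1.8859648],[0.36908279,0.02648976,0.32163046],[3.141,-.003,-.025]),
([0.24223671,0.02097204,-0.51703603,2.41349288,0.61135658,0.2415698,-2.4252905],[0.40695548,0.01988617,0.30965656],[-3.12,-.524,-.027])]
E
python3 - <<'E'
from fk import *
from scipy.optimize import least_squares
def Rz(a):return Ro.from_euler('z',a)
def Ry(a):return Ro.from_euler('y',a)
best=[]
for sg in itertools.product([1,-1],repeat=4):
  def f(p,full=False):
    e=[]
    for q,x,r in D:
        R1=Rz(sg[0]*q[0]+p[6])*Ry(q[1])*Rz(sg[1]*q[2]);R2=R1*Ry(q[3])*Rz(sg[2]*q[4]);R3=R2*Ry(q[5])
        P=np.array([0,0,p[0]])+R1.apply([p[4],0,p[1]])+R2.apply([p[5]-p[4],0,p[2]])+R3.apply([0,0,p[3]])
        Rt=R3*Rz(sg[3]*q[6]+p[7])
        e+=list(P-x)+list((Rt.inv()*Ro.from_euler('xyz',r)).as_rotvec()*.3)
    return np.array(e)
  for p7 in (0,1.57,3.14,-1.57):
   for p6 in (0,3.14):
    r=least_squares(f,[.3,.4,.4,.2,0,0,p6,p7],x_scale=.1);best.append((r.cost,sg,r.x.round(3)))
best.sort(key=lambda b:b[0])
for b in best[:4]:print(b)
E
```

```text
(np.float64(0.0003254264155471807), (-1, -1, -1, -1), array([ 0.342,  0.54 ,  0.437,  0.263, -0.005,  0.016, -0.106,  1.47 ]))
(np.float64(0.0003254264155471843), (-1, -1, -1, -1), array([ 0.342,  0.54 ,  0.437,  0.263, -0.005,  0.016, -0.106,  1.47 ]))
(np.float64(0.0003254264155472143), (-1, -1, -1, -1), array([ 0.342,  0.54 ,  0.437,  0.263, -0.005,  0.016, -0.106,  1.47 ]))
(np.float64(0.00032542641554816453), (-1, -1, -1, -1), array([ 0.342,  0.54 ,  0.437,  0.263, -0.005,  0.016, -0.106,  1.47 ]))
```

```bash
python3 -m crank '{"travel":[[0,0,0.5],[0,0,1],[0,0.3,1.5],[0,0.6,2],[0,0.6,2]],"rot":[[0,8,0],[0,16,0],[0,24,0],[0,30,0],[0,30,0]]}'
python3 -m crank '{"travel":[[0,0,0],[0,0,0],[0,0,0],[0,0,0],[0,0,0],[0,0,0],[0,0,0],[0,0,0]],"rot":[[0,0,8],[0,0,16],[0,0,24],[0,0,32],[0,0,40],[0,0,48],[0,0,56],[0,0,64]]}'
python3 - <<'E'
from h import *
s=bot.observe();print(s['qpos'],s['position'],s['tool_rot'])
E
```

```text
clock: 7.5
position: [0.4086, 0.0229, 0.3303]
tool_rot: [-3.137, 0.003, -0.03]
force: [0.1, 0.0, -0.4]
grip_width: -0.0002
clock: 8.3
position: [0.4069, 0.0226, 0.3297]
tool_rot: [-3.141, -0.004, 1.093]
force: [-0.7, -0.1, 0.0]
grip_width: -0.0003
[ 0.41005196  0.18369064 -0.68288112  2.07427109  0.14044407  0.92686995
 -0.82686221] [0.40685173 0.02255917 0.32974262] [-3.14085418 -0.00384785  1.09290569]
```

```bash
python3 -m crank '{"travel":[[0,0,0],[0,0,0],[0,0,0],[0,0,0],[0,0,0],[0,0,0],[0,0,0],[0,0,0]],"rot":[[0,0,8],[0,0,16],[0,0,24],[0,0,32],[0,0,40],[0,0,48],[0,0,56],[0,0,64]]}'
python3 -m crank '{"travel":[[0,0,0],[0,0,0],[0,0,0],[0,0,0],[0,0,0],[0,0,0],[0,0,0],[0,0,0]],"rot":[[0,0,8],[0,0,16],[0,0,24],[0,0,32],[0,0,40],[0,0,48],[0,0,53],[0,0,53]]}'
python3 - <<'E'
from h import *
s=bot.observe();print(s['qpos'],s['position'],s['tool_rot'])
E
```

```text
clock: 9.1
position: [0.4068, 0.0226, 0.3297]
tool_rot: [-3.141, -0.002, 2.21]
force: [-0.2, 1.1, 0.1]
grip_width: 0.0002
clock: 9.9
position: [0.4068, 0.0226, 0.3297]
tool_rot: [-3.139, -0.001, 3.131]
force: [0.6, -0.3, 0.0]
grip_width: -0.0005
[ 0.69693106  0.25523818 -1.0385966   2.0624972   0.26950278  0.96683321
  1.07695367] [0.40675505 0.02264897 0.32973336] [-3.13937896e+00 -1.37458091e-03  3.13095621e+00]
```

```bash
python3 -m crank '{"travel":[[0.5,0,-1],[1,0,-2.5],[1.5,0,-4],[2,0,-6],[2,0,-8],[2,0,-10],[2,0,-11],[2,0,-11]],"rot":[[0,-5,0],[0,-10,0],[0,-15,0],[0,-20,0],[0,-25,0],[0,-30,0],[0,-30,0],[0,-30,0]]}'
python3 - <<'E'
from h import *
s=bot.observe();print(s['qpos'],s['position'],s['tool_rot'])
R=Ro.from_euler('xyz',s['tool_rot']).as_matrix();print('tip',s['position']+.073*R[:,2])
crop(bot.grab_frame('side')[:,:,::-1],190,110,160,150,5,'pics/s7.png')
cv2.imwrite('pics/t7.png',bot.grab_frame('top')[:,:,::-1])
E
```

```text
clock: 10.7
position: [0.4197, 0.02, 0.2154]
tool_rot: [-3.102, 0.433, -3.124]
force: [-0.8, -1.5, -2.7]
grip_width: 0.0002
[ 0.73871452  0.5119346  -1.25208521  2.41942702  1.4765349   0.66662507
 -0.08012984] [0.41968717 0.02001258 0.21536492] [-3.10226501  0.43285037 -3.12417147]
tip [0.45032943 0.01767584 0.14914867]
```

View pics/s7.png

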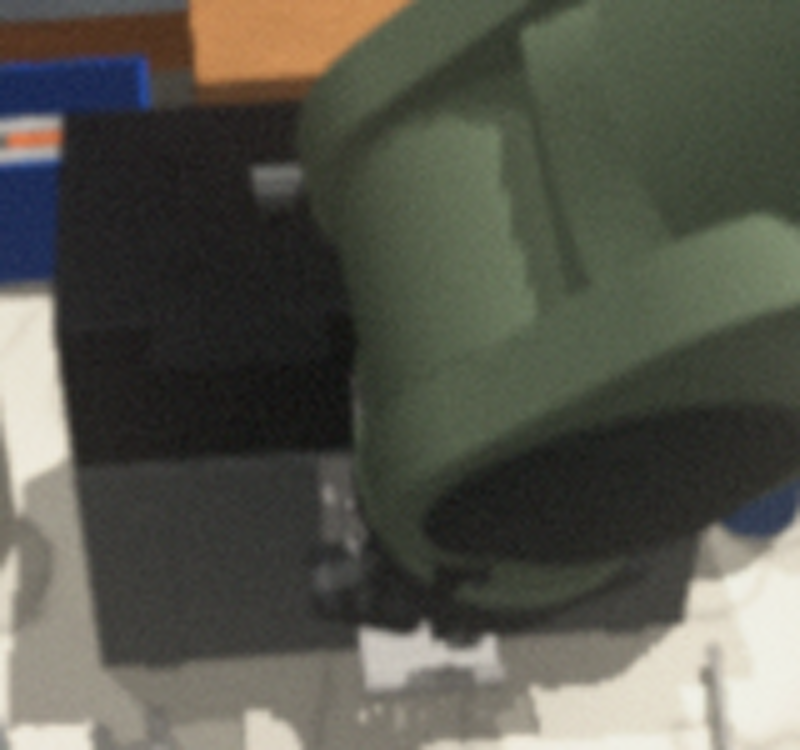

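View pics/t7.png

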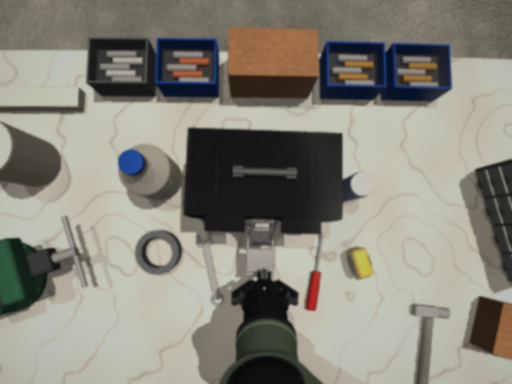

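```bash
python3 - <<'E'
from h import *
q=np.load('q.npy');c=q[:3];w=.011
for th in (25,32):
  t=np.radians(th);a=np.array([np.sin(t),0,-np.cos(t)]);b=np.array([np.cos(t),0,np.sin(t)])
  for d in (.085,.095):
   print(th,d)
   for l in (1.45,1.3,1.1,.9,.7,.5,.3,.15,0):
    K=levp(l,d,-.01);sg=np.sign(np.cos(t+l));C=K-sg*w*b
    print(l,(W(c,C-.073*a)[0]*100).round(1))
E
```

```text
25 0.085
1.45 [44.2  2.6 19. ]
1.3 [44.3  2.6 17.8]
1.1 [42.7  2.6 15.2]
0.9 [43.5  2.6 13.7]
0.7 [44.5  2.6 12.3]
0.5 [45.8  2.5 11.2]
0.3 [47.3  2.5 10.3]
0.15 [48.5  2.5  9.9]
0 [49.7  2.4  9.7]
25 0.095
1.45 [43.2  2.6 18.9]
1.3 [43.3  2.6 17.5]
1.1 [41.8  2.6 14.7]
0.9 [42.7  2.6 13. ]
0.7 [43.9  2.6 11.5]
0.5 [45.3  2.5 10.3]
0.3 [47.   2.5  9.4]
0.15 [48.3  2.5  8.9]
0 [49.7  2.4  8.7]
32 0.085
1.45 [43.3  2.6 18.7]
1.3 [43.4  2.6 17.5]
1.1 [43.9  2.6 15.8]
0.9 [42.7  2.6 13.1]
0.7 [43.8  2.6 11.8]
0.5 [45.1  2.5 10.6]
0.3 [46.6  2.5  9.8]
0.15 [47.8  2.5  9.4]
0 [49.   2.4  9.1]
32 0.095
1.45 [42.3  2.6 18.6]
1.3 [42.5  2.6 17.2]
1.1 [43.   2.6 15.4]
0.9 [42.   2.6 12.5]
0.7 [43.1  2.6 11. ]
0.5 [44.6  2.6  9.8]
0.3 [46.3  2.5  8.8]
0.15 [47.6  2.5  8.4]
0 [49.   2.4  8.1]
```

```bash
python3 -m crank '{"travel":[[0.5,0.4,-1],[1.2,0.6,-2],[1.3,0.6,-3],[1.3,0.6,-4],[1.3,0.6,-5],[1.2,0.6,-6],[1.2,0.6,-7],[1.2,0.6,-7]],"rot":[[0,0,0],[0,0,0],[0,0,0],[0,0,0],[0,0,0],[0,0,0],[0,0,0],[0,0,0]]}'
python3 - <<'E'
from h import *
s=bot.observe();print(s['qpos'],s['position'],s['tool_rot'])
R=Ro.from_euler('xyz',s['tool_rot']).as_matrix();print('tip',s['position']+.073*R[:,2])
crop(bot.grab_frame('side')[:,:,::-1],190,110,160,150,5,'pics/s8.png')
crop(bot.grab_frame('top')[:,:,::-1],190,150,150,120,5,'pics/t8.png')
E
```

```text
clock: 11.6
position: [0.4304, 0.024, 0.1436]
tool_rot: [-3.096, 0.421, -3.122]
force: [-0.4, -1.4, 1.4]
grip_width: -0.0001
[ 0.71057139  0.89530149 -1.34829518  2.43201313  1.72237639  1.02574636
 -0.22909217] [0.43037444 0.02399921 0.14359643] [-3.09619295  0.4208986  -3.12187382]
tip [0.46022964 0.02127431 0.07703636]
```

View pics/s8.png

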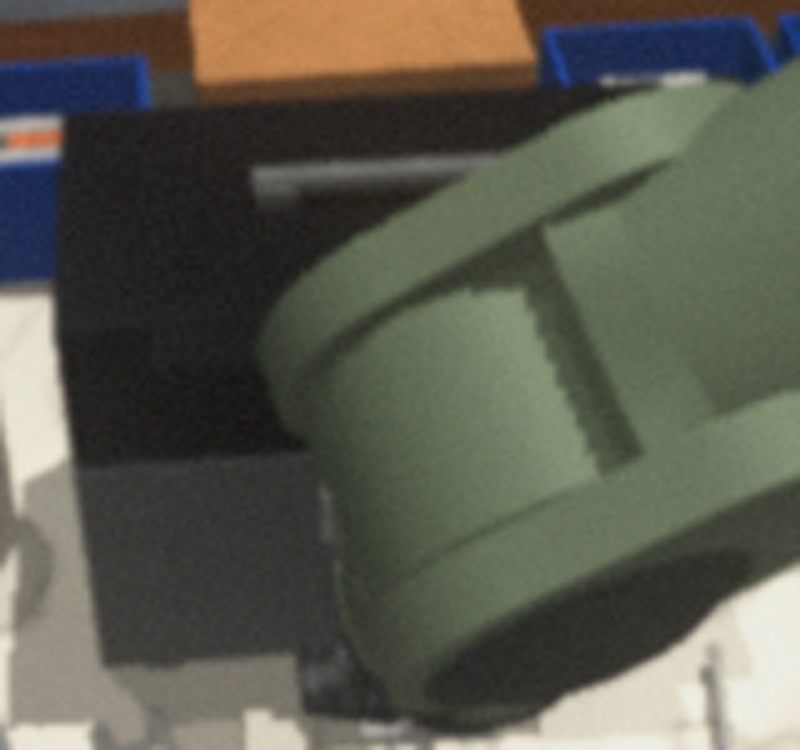

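View pics/t8.png

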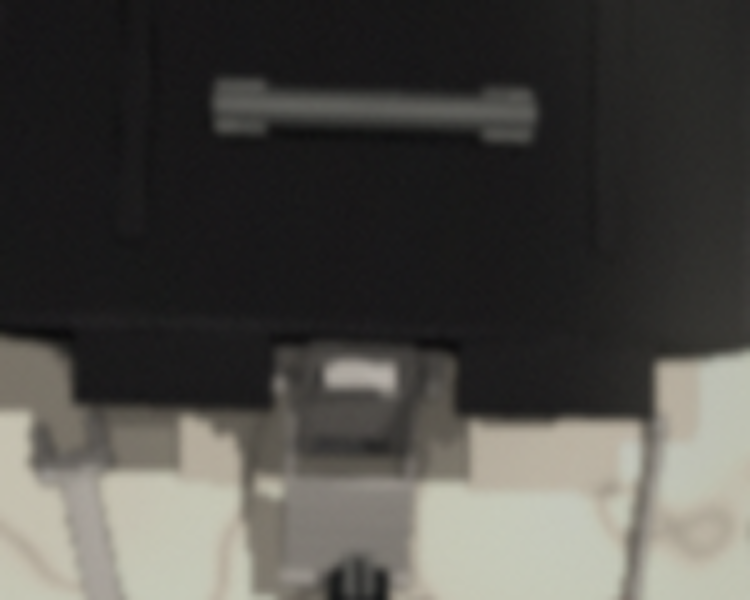

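```bash
python3 -m crank '{"travel":[[0.2,0.1,-1.1],[1,0.1,-2],[2,0.1,-2.8],[3,0.1,-3.4],[4,0.1,-4],[5,0.1,-4.4],[5.5,0.1,-4.5],[5.5,0.1,-4.5]],"rot":[[0,0,0],[0,-2,0],[0,-3,0],[0,-4,0],[0,-5,0],[0,-6,0],[0,-6,0],[0,-6,0]]}'
python3 - <<'E'
from h import *
s=bot.observe();print(s['qpos'],s['position'],s['tool_rot'])
R=Ro.from_euler('xyz',s['tool_rot']).as_matrix();print('tip',s['position']+.073*R[:,2])
crop(bot.grab_frame('top')[:,:,::-1],190,150,150,120,5,'pics/t9.png')
cv2.imwrite('pics/s9.png',bot.grab_frame('side')[:,:,::-1])
E
```

```text
clock: 12.5
position: [0.4873, 0.0254, 0.101]
tool_rot: [-3.093, 0.534, -3.12]
force: [0.5, -0.6, -0.3]
grip_width: -0.0002
[ 0.67113254  1.0868692  -1.28036855  2.36921204  1.9929893   1.15616884
 -0.27669478] [0.48732258 0.02540163 0.10099051] [-3.0934034   0.53373867 -3.11957867]
tip [0.52448704 0.02270259 0.03821696]
```

View pics/t9.png

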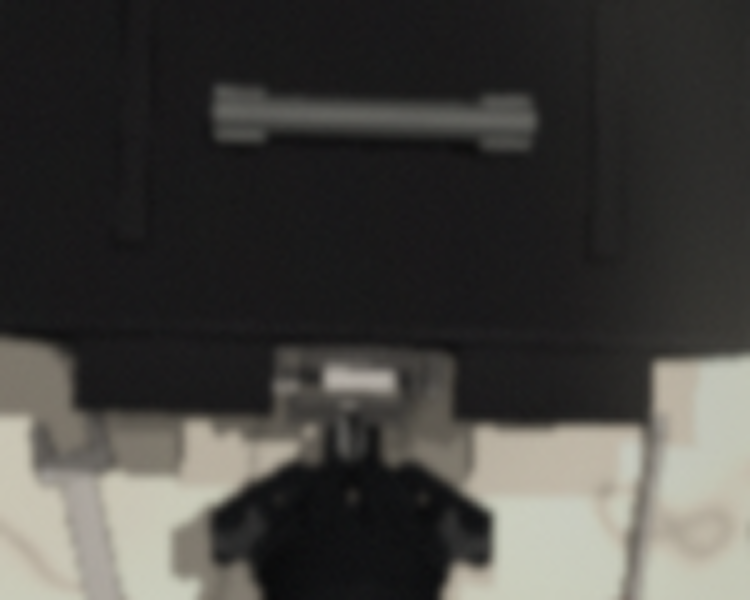

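View pics/s9.png

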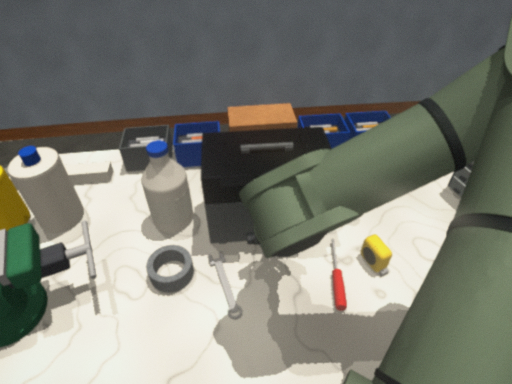

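```bash
python3 -m crank '{"travel":[[0.4,0,-0.1],[0.8,0,-0.1],[1.2,0,-0.1],[1.2,0,-0.1]],"rot":[[0,0,0],[0,0,0],[0,0,0],[0,0,0]]}'
python3 -m crank '{"travel":[[0.3,0,0],[0.6,0,0],[0.6,0,0]],"rot":[[0,0,0],[0,0,0],[0,0,0]]}'
```

```text
clock: 13.0
position: [0.4953, 0.0258, 0.0987]
tool_rot: [-3.097, 0.528, -3.119]
force: [-40.2, -1.4, 12.9]
grip_width: -0.0001
clock: 13.3
position: [0.4971, 0.026, 0.0979]
tool_rot: [-3.096, 0.522, -3.116]
force: [-92.6, -8.2, 56.1]
grip_width: -0.0002
```

```bash
python3 -m crank '{"travel":[[-1,0,0],[-2.5,0,0.5],[-5,0,2],[-7,0,5],[-7,0,9],[-7,0,13],[-7,0,17],[-7,0,20]],"rot":[[0,0,0],[0,0,0],[0,0,0],[0,4,0],[0,10,0],[0,16,0],[0,22,0],[0,28,0]]}'
python3 - <<'E'
from h import *
s=bot.observe();print(s['qpos'])
crop(bot.grab_frame('top')[:,:,::-1],190,150,150,120,5,'pics/t10.png')
cv2.imwrite('pics/s10.png',bot.grab_frame('side')[:,:,::-1])
E
```

```text
clock: 14.1
position: [0.4355, 0.0182, 0.2541]
tool_rot: [-3.081, 0.124, -3.127]
force: [-0.3, -1.4, -1.6]
grip_width: -0.0005
[ 0.835393    0.65041234 -1.4407455   2.15600969  0.92951717  1.03294171
  0.4725615 ]
```

View pics/t10.png

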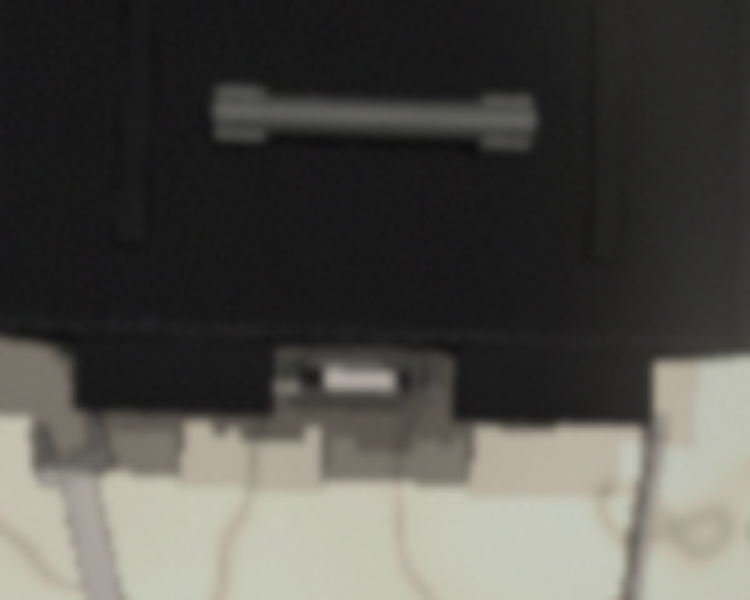

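View pics/s10.png

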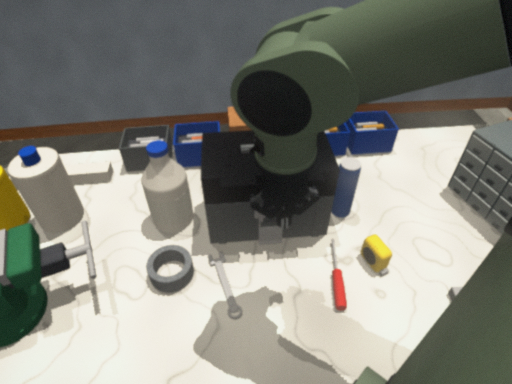

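```bash
python3 -m crank '{"travel":[[-1,0,3],[-2,-1,6],[-3,-4,8],[-3,-8,9],[-3,-12,10],[-3,-16,10],[-3,-19,10],[-3,-22,10]],"rot":[[0,0,0],[0,0,0],[0,0,0],[0,0,0],[0,0,0],[0,0,0],[0,0,0],[0,0,0]]}'
python3 - <<'E'
from h import *
s=bot.observe();print(s['qpos'])
f=bot.grab_frame('side')[:,:,::-1]
crop(f,190,110,160,150,5,'pics/s11.png')
q=np.load('q.npy');c=q[:3];m=bot.camera_model('side')
for n,p in (('keep',[-.008,0,.1725]),('levend',levp(0,.108,-.01)),('lidfront',[0,.15,.14]),('frontR',[0,-.15,.14]),('lip',[-.028,.034,.22])):print(n,(proj(m,W(c,p))-[190,110])*5)
E
```

```text
clock: 15.0
position: [0.4051, -0.204, 0.3521]
tool_rot: [-3.078, 0.126, -3.128]
force: [-0.2, 0.2, -0.5]
grip_width: 0.0002
[ 1.46536091  0.41819494 -1.42913167  2.00757303  0.56149598  1.00368505
  1.36606166]
keep [[406.47073578 412.88234545]]
levend [[402.11337265 664.69994618]]
lidfront [[ 72.79809663 474.48175317]]
frontR [[724.1366588  429.88019472]]
lip [[333.37411756 369.0832713 ]]
```

View pics/s11.png

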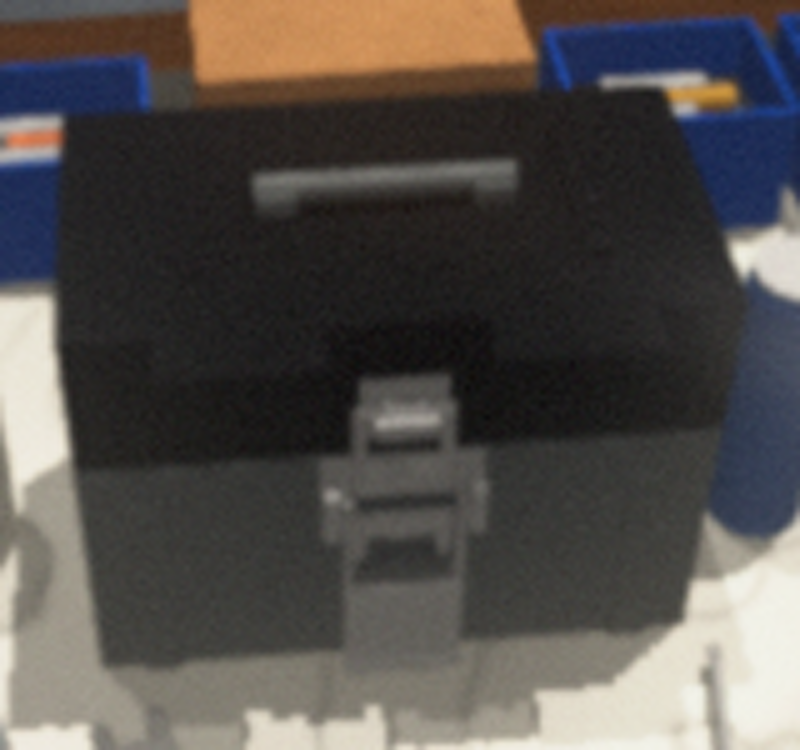

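```bash
python3 -c "
from workcell import bot
print(bot.observe()['force'],bot.observe()['qd'].round(3));print(bot.job_done())"
```

```text
[-3.22551954 -6.86705795 -1.86321032] [-0.039 -0.023 -0.014  0.039 -0.037 -0.022 -0.088]
the job is handed in; nothing more can be done
None
```

I shut the lid from above, swung the loop over the keeper, then pressed the lever down with the tool tilted about 25–30°. I backed the arm clear and handed the job in at about 15 s; it gives no verdict.

- **Latch:** in the last side picture the lever's end is within about 1 mm of where my fitted model puts it when closed (crop row about 670, predicted 665). The loop is around the keeper hook, the seam is closed, and the lever did not spring back when I let go.
- **Limits of that check:** I judged it by eye. I did not measure the lid angle or the bar's distance from its seat to a millimetre.
- **Bystanders:** in the pictures I viewed, none looked displaced. I did not measure them.
- **Force on the lever:** the final push peaked at about 93 N in x and 56 N in z (about 109 N together), close to the 120 N wrist limit and far more than the lever needed.
- **At hand-in:** the arm was still settling slightly. Joint speeds were up to 0.09 rad/s and the force reading was about 8 N, although the tool was some 0.2 m clear of the toolbox.

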